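# Close the aperture mask on a tilted test cell and lock it with a spring cotter

### The arm

A 7-joint arm with a two-finger parallel gripper is mounted at the origin on a cart in front of the work surface, level with it; the furniture and walls round the work are solid. World frame = base frame: x ahead of the robot, y to its left, z up, the work surface at z = 0. Lengths are in m, angles in rad, forces in N, time in s.
With the tool pointing down it reaches from about 0.4 to 0.875 m from the base axis. Payload 19.3 kg.
Tool frame: the origin (TCP) lies midway between the tips of the shut fingers; the grasp point (between the pads) lies 19 mm behind it (bot.pinch_z is the distance from the TCP to the grasp point, in m); z points along the fingers, y is the line along which they close (so a half turn about z gives the same grasp; the last joint's range is limited). The gripper opens to 85 mm and grips with 20 to 120 N. Pads are 22 mm wide; open, the fingers measure 114 mm over their backs; the gripper's body (76 mm by 85 mm) begins 54 mm behind the grasp point. The pads swing forward as they close: fully open they stand 13 mm farther back than shut.
Start: joints at [-1.203, 0.521, -0.036, 1.599, 0.021, 1.021, -0.113], TCP at [0.265, 0.566, 0.231] pointing down, gripper open.
Joint ranges: [-2.91, 2.91], [-0.3, 2.13], [-1.5, 1.42], [0.17, 2.43], [-1.26, 4.41], [0.16, 1.93], [-2.52, 2.52]. Speed limits (rad/s): [1.89, 1.89, 2.39, 2.39, 3.01, 3.01, 3.01].

### API

Orientations are given as [roll, pitch, yaw] about the fixed x, y, z axes, in that order (R = Rz(yaw) Ry(pitch) Rx(roll)).
In Python, from workcell import observe, viewer, bot gives the robot as it stands. The module is installed in compiled form; this text tells all that it offers.
- The arm moves only by the tool play_rows, never from a script. Its argument "motion" is a list of rows, each a list of 7 numbers: the shift along the tool's x, y, z in cm, then the turn, a rotation vector about the tool's x, y, z in rad, then the opening, from -1 (shut) to 1 (fully open), so that 0 is half open. A call has exactly 5 rows; each row is the pose to reach, as a shift and turn from the pose commanded when the call began, along the tool's axes at that moment; what a row does not reach only later rows make up. A row lasts 1/10 s, in which the tool goes at most 50 mm and 8.59 degrees, less where a joint would pass 70% of its speed; a pose out of reach is approached as far as the arm can. A call with a gripper value outside its range is refused whole. The fingers move at their own pace and stop on an object; "squeeze" is the grip in N (left out, the last holds). Time passes only in rows, so rows that repeat a pose let the fingers close, or fill a call up. It gives the time, the measured TCP pose, the force, the opening and the grip force at its end, in the units of the state.
- observe(): the state, without advancing time (a new reading comes with each control period).
- viewer.grab_frame(name): name is "side" or "top" or "wrist"; returns (picture, depth): 400x640x3 uint8, red, green, blue; 400x640 float32, m along the optical axis (not along the pixel's ray), 0 where there is no reading.
- viewer.camera_info(name): a dict with "fx", "fy", "cx", "cy" (pixels), "R" (3x3) and "t" (3): a world point X has camera coordinates R X + t. Camera axes: x right, y down, z forward; pixel columns grow to the right and rows downward; lengths in m; the calibration is good to about 2 mm. A picture is of the moment at which its call begins: read the wrist's pose just before it. camera_info takes no time and is no camera call; for the wrist camera it gives the pose at the moment of the call.
- bot.job_done(): hands the job in; it is judged then, once.
The state is a dict: "clock": time; "qpos": joint angles; "qd": joint speeds; "joint_efforts": joint torques, N m; "position": TCP position; "tool_rot": TCP orientation; "force": force on the tool from outside, world axes, zero at the start; "moment": the same for the moment, N m; "grip_width": finger opening in m; "finger_force": force on a finger pad.
Only numpy, scipy, OpenCV 4.12 (cv2) and the standard library are available. Lean on these libraries where they do the work, as an engineer would, in place of code of your own. Each camera call takes 0.05 s, during which the arm holds its last target. There are 200 camera calls.

### The job

Swing the hinged aperture mask down flat over the test cell, so that the stud comes up through its lug, then lock it: push the straight leg of the spring cotter right through the cross hole of the stud, until its bent leg snaps over the stud and closes again. The stud turns in its bore, so feel for its hole with the end of the leg and never force it; let go of the cotter when it is home, and leave the other things on the table where they are.

Things in the scene. Friction and masses are not known exactly. Their poses are not given: they have to be found in the camera images.
- fixture: Fixed test-cell fixture, base 150 x 160 x 10 mm; origin under the centre of its base, z up. On it a bed plate slopes 30 deg: it rises along the fixture's +x and looks to its -x. White cell holder on the bed, a hinged mask above it, a stud near the bed's low edge. Highest point with the mask open: about 215 mm.
- stud_hole (a point): Centre of the stud's cross hole, 37 mm above the bed, 74 mm above the table. Axes: x up the slope, y level, z square to the bed (the stud's axis). Steel stud, 22 mm thick, ends 13.5 mm beyond. The through hole is 9 mm wide, 10 mm high, mouths bevelled to 10 mm. The stud turns stiffly (0.07 N m); the hole starts up to 1.05 rad either way from y. A dark slot in the stud's end runs along it.
- mask (a joint): Mask hinge: 0 = down flat on its rests, grows as it opens; starts 0.75 to 1.25 rad. A friction hinge, it stays where left; 1 to 3 N at its free end moves it. Hinge line is parallel to stud_hole's y, 118 mm up the slope (+x) from stud_hole and 17 mm below it (-z). The mask frame is 4 mm thick, 122 mm wide along y, centred on the hinge line; when down it lies square to stud_hole's z.
- mask_bar (a point): Point on the outer (upper) face of the mask's lower bar, mid-width, 95 mm from the hinge line. The bar is 24 mm deep and reaches 61 mm to each side: a place to push the mask down, 40 mm to the side of the middle. Beyond it a lug with a 26 mm hole and a rubber ring goes over the stud; when down, the ring's top is 7 mm below stud_hole.
- cotter: Spring cotter (R-clip), dark steel wire, lying flat, about 155 mm long. Origin under the centre of its black grip, a block 40 x 26 x 18 mm (x, y, z) with flat sides to be pinched along y; a small wire eye stands out behind. The straight leg runs along +x, 9 mm above the underside and 5 mm to -y; the bent leg (bow) lies beside it to +y. 0.11 kg.
- cotter_tip (a point): On the straight leg's axis, 118 mm ahead of the grip's centre; the leg is 6 mm thick and its round end reaches 3 mm beyond this point.
- cotter_seat (a point): On the straight leg's axis, 62 mm ahead of the grip's centre and 56 mm behind cotter_tip: it lies at the stud's axis when the cotter is home. The bow's bent end first meets the stud when this point is about 27 mm short of it.
- bow (a joint): How far the cotter's bow is sprung out: 0 = closed (free, and again when snapped home), about 0.09 rad while its narrow part rides over the stud. Pushing past that takes about 8 to 20 N along the leg; then it snaps shut and the push drops.
- tweezers: steel tweezers, 121 mm long, lying flat; a bystander
- filter: framed round filter, 50 x 50 x 9 mm, lying flat; a bystander
- sensor: round sensor puck, 48 mm across, 26 mm high; a bystander
- dish: clear round sample dish, 60 mm across, 12 mm high; a bystander
- dropper: dropper bottle, 32 mm across, 105 mm high; a bystander
- mirror: mirror mount on a short post, 51 x 52 x 106 mm; a bystander
- post: steel post holder, 25 x 41 x 95 mm; a bystander
- clamp: slotted table clamp, 26 x 75 x 17 mm; a bystander

How it is judged:
On the way:
1. the mask is down flat (value of joint mask below 0.05 rad), for 0.2 s.
At the end, for the whole second after the job is handed in: The mask is down (hinge below 0.05 rad); the cotter's leg is through the stud with its seat point within 8 mm of the hole's centre, its bow closed again (below 0.03 rad); the cotter is let go and at rest (value of joint mask below 0.05 rad and distance between cotter_seat and stud_hole below 0.008 m and value of joint bow below 0.03 rad and linear speed of cotter below 0.02 m/s); the robot touches nothing.
It fails at once if a bystander is moved by more than 25 mm (distance of any of tweezers, filter, sensor, dish, dropper, mirror, post, clamp from where it was at the start of the episode above 0.025 m).
It fails at once if the cotter is forced against the fixture (or what it carries) with more than 50 N (contact force between cotter and fixture above 50 N).
It also fails if it takes over 69 s, if anything falls off the work surface, if the arm or the gripper's body presses on something with over 40 N, if the wrist force passes 120 N, or if a joint passes its speed limit or range.

## Working session

There is one attempt and no reset: what is moved stays moved. The work goes in short steps, Python scripts to look and compute and a tool call to move; the robot and the scene stay as the last step left them, time stands still between calls to the robot, and variables do not carry over. Pictures are saved under pics/ and viewed, at most 10 in all, crops included, and the job is handed in when it is done.

Besides the shell and the picture viewer there is one more tool, called by a JSON object that holds its "fn" and its "kwargs". play_rows: Moves the arm, as the interface text tells. Its arguments: {"type":"object","properties":{"motion":{"type":"array"},"squeeze":{"type":"number"}},"required":["motion"]}

```bash
mkdir -p pics; python3 - <<'E'
from workcell import observe, viewer, bot
import cv2, numpy as np
s=observe(); print({k:np.round(v,3).tolist() for k,v in s.items()}, bot.pinch_z)
for n in("side","top"):
    p,d=viewer.grab_frame(n); cv2.imwrite(f"pics/{n}0.png",p[...,::-1]); np.save(n+"0.npy",d)
    c=viewer.camera_info(n); print(n,{k:np.round(v,3).tolist() for k,v in c.items()})
E
```

```text
{'clock': 0.0, 'qpos': [-1.203, 0.522, -0.036, 1.6, 0.021, 1.021, -0.113], 'qd': [-0.001, -0.0, 0.001, 0.0, -0.0, 0.003, -0.0], 'joint_efforts': [-0.0, -92.71, 1.98, -36.994, 0.018, 0.008, -0.0], 'position': [0.265, 0.566, 0.231], 'tool_rot': [-3.14, 0.0, 2.704], 'force': [1.052, -0.162, -0.167], 'moment': [0.015, 0.053, -0.004], 'finger_force': 0.0, 'grip_width': 0.085} 0.0187
side {'fx': 501.443, 'fy': 501.443, 'cx': 319.689, 'cy': 194.96, 'R': [[0.885, -0.465, -0.022], [-0.239, -0.413, -0.879], [0.4, 0.783, -0.476]], 't': [-0.471, 0.219, 1.29]}
top {'fx': 368.475, 'fy': 368.475, 'cx': 316.838, 'cy': 201.133, 'R': [[0.003, -1.0, -0.002], [-0.996, -0.002, -0.092], [0.092, 0.002, -0.996]], 't': [-0.027, 0.525, 1.145]}
```

View pics/side0.png

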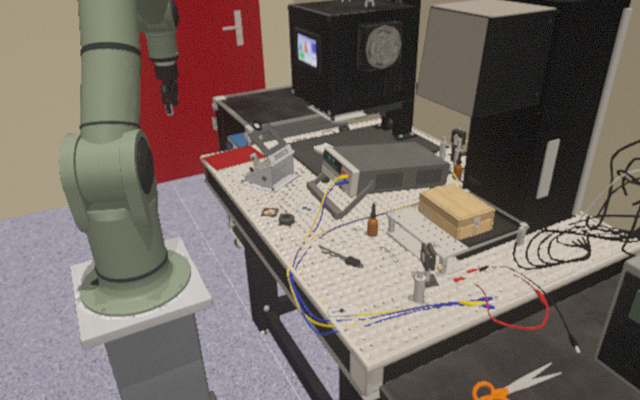

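View pics/top0.png

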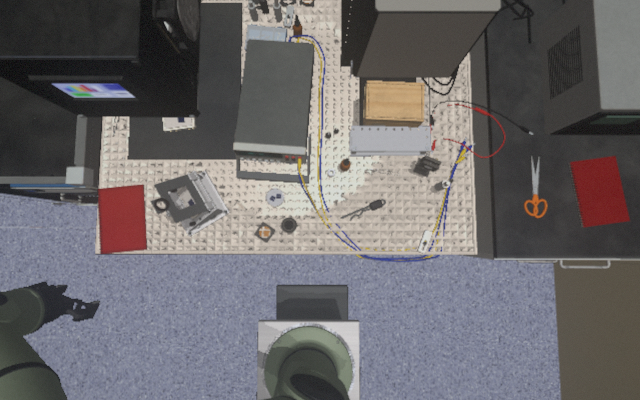

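The side view shows the fixture near (270,165) and the cotter near (345,257). In the top view the fixture is at about (190,200) with its stud to the left. The cotter's grip is at about (378,204) and its leg points to about (343,217). Next I'll enlarge both.

```bash
cat > h.py <<'E'
import numpy as np, cv2
from workcell import observe, viewer, bot
from scipy.spatial.transform import Rotation as Ro
def cloud(c,d):
    v,u=np.mgrid[:d.shape[0],:d.shape[1]]
    P=np.stack([(u-c['cx'])/c['fx']*d,(v-c['cy'])/c['fy']*d,d],-1)
    return (P-np.array(c['t']))@np.array(c['R'])   # R^T (P-t)
def proj(c,X):
    p=np.asarray(X)@np.array(c['R']).T+c['t']
    return np.stack([c['fx']*p[...,0]/p[...,2]+c['cx'],c['fy']*p[...,1]/p[...,2]+c['cy']],-1)
def ray(c,u,v,z):
    R=np.array(c['R']);o=-R.T@c['t'];d=R.T@[(u-c['cx'])/c['fx'],(v-c['cy'])/c['fy'],1]
    return o+d*(z-o[2])/d[2]
E
python3 - <<'E'
from h import *
t=cv2.imread("pics/top0.png");s=cv2.imread("pics/side0.png")
A=cv2.resize(t[160:240,140:240],(400,320),interpolation=cv2.INTER_CUBIC)
B=cv2.resize(t[185:235,330:393],(400,320),interpolation=cv2.INTER_CUBIC)
C=cv2.resize(s[115:195,230:310],(400,280),interpolation=cv2.INTER_CUBIC)
D=cv2.resize(s[235:275,310:370],(400,280),interpolation=cv2.INTER_CUBIC)
cv2.imwrite("pics/crop0.png",np.vstack([np.hstack([A,B]),np.hstack([C,D])]))
c=viewer.camera_info("top");P=cloud(c,np.load("top0.npy"))
np.set_printoptions(precision=3,suppress=True)
for r in range(176,232,5): print(r,[ (x*1000).astype(int).tolist() for x in P[r,150:230:8]])
g=t.max(2)
m=(g<70); m[:195]=0;m[222:]=0;m[:,:335]=0;m[:,392:]=0
ys,xs=np.nonzero(m); print(np.c_[xs,ys,P[ys,xs]*1000][::6].astype(int).tolist())
E
```

```text
176 [[606, 514, 9], [607, 489, 5], [607, 463, 6], [606, 435, 11], [586, 363, 136], [589, 345, 120], [599, 342, 59], [607, 333, 9], [609, 310, -2], [608, 282, 3]]
181 [[591, 516, 2], [591, 490, 3], [568, 398, 160], [569, 380, 150], [571, 361, 140], [573, 344, 123], [577, 327, 102], [591, 333, 5], [591, 308, 2], [592, 282, 1]]
186 [[574, 515, 3], [551, 410, 184], [552, 394, 170], [554, 377, 157], [557, 361, 139], [558, 342, 128], [562, 329, 96], [574, 332, 7], [575, 308, 1], [576, 283, -1]]
191 [[558, 513, 6], [536, 408, 187], [538, 391, 176], [551, 412, 65], [549, 381, 82], [542, 338, 137], [544, 320, 121], [547, 304, 99], [558, 306, 5], [559, 282, -1]]
196 [[542, 513, 3], [542, 487, 5], [523, 388, 182], [538, 420, 44], [534, 382, 78], [533, 353, 91], [529, 319, 125], [532, 302, 102], [542, 305, 8], [542, 281, 2]]
201 [[507, 417, 212], [508, 403, 196], [508, 383, 192], [523, 422, 37], [520, 384, 71], [518, 355, 86], [514, 317, 129], [517, 303, 98], [526, 305, 6], [526, 279, 9]]
206 [[509, 509, 10], [509, 485, 6], [495, 381, 195], [496, 366, 179], [506, 392, 49], [498, 333, 148], [499,
[... 225 characters left out ...]
 10]]
216 [[477, 511, 3], [477, 486, 1], [477, 459, 3], [418, -28, 1187], [469, 345, 174], [470, 328, 159], [474, 335, 67], [474, 307, 81], [475, 292, 49], [477, 277, 10]]
221 [[461, 509, 4], [461, 482, 9], [461, 458, 3], [455, 362, 185], [460, 396, 34], [460, 366, 48], [459, 337, 61], [461, 325, 19], [461, 303, 9], [462, 278, 3]]
226 [[445, 507, 9], [445, 485, 0], [445, 459, 1], [445, 433, 2], [445, 406, 5], [444, 359, 66], [445, 348, 24], [445, 329, 5], [445, 304, 3], [446, 279, 0]]
231 [[429, 508, 4], [429, 483, 3], [429, 456, 6], [429, 431, 4], [429, 406, 4], [429, 377, 12], [429, 353, 7], [429, 329, 3], [430, 304, 2], [430, 276, 8]]
[[378, 200, 529, -220, 15], [371, 207, 507, -197, 18]]
```

View pics/crop0.png

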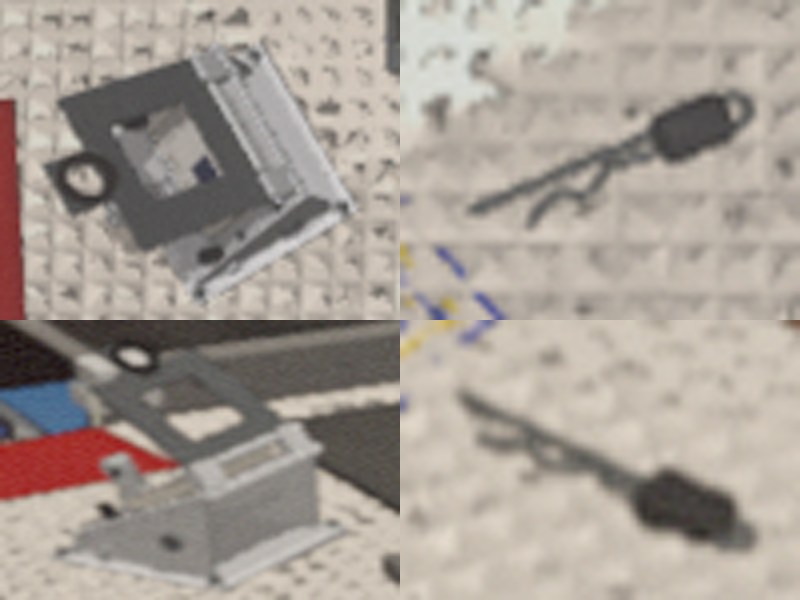

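The crop shows the mask open, with its lug ring at crop A (85,180). The fixture's uphill direction points right and up in the top view, and the stud is to the left of it in the side view. The cotter's leg points left and down, with the bow on its near side. Next I'll raise the arm and look with the wrist camera.

{"fn": "play_rows", "kwargs": {"motion": [[-3,-1,-5,0,0,0,-1],[-6,-2,-9,0,0,0,-1],[-9,-3.5,-13,0,0,0,-1],[-12,-4.5,-16,0,0,0,-1],[-15,-5.5,-18,0,0,0,-1]]}}

```text
clock: 0.6
position: [0.3783, 0.4517, 0.4138]
tool_rot: [3.14, 0.0, 2.704]
force: [0.0, 0.5, -0.2]
grip_width: 0.0122
finger_force: 0.0
```

```bash
python3 - <<'E'
from h import *
c=viewer.camera_info("wrist");p,d=viewer.grab_frame("wrist")
s=observe();print(s['position'],s['tool_rot'],s['qpos'])
o=-np.array(c['R']).T@c['t']; T=Ro.from_euler('xyz',s['tool_rot']).as_matrix()
print("cam in tool",T.T@(o-s['position']),"axis",T.T@np.array(c['R'])[2],c['fx'])
cv2.imwrite("pics/w1.png",p[...,::-1]);np.save("w1.npy",d);np.savez("w1c",**c)
E
```

```text
[0.38381749 0.44763378 0.41708872] [3.13658453 0.00385718 2.69744644] [-0.98028274  0.32876351  0.02265515  1.42612596 -0.00442692  1.38120135
  0.16862097]
cam in tool [ 0.08576308  0.0021301  -0.13989665] axis [-3.09932506e-01 -4.07118229e-04  9.50758474e-01] 310.91583674186546
```

View pics/w1.png

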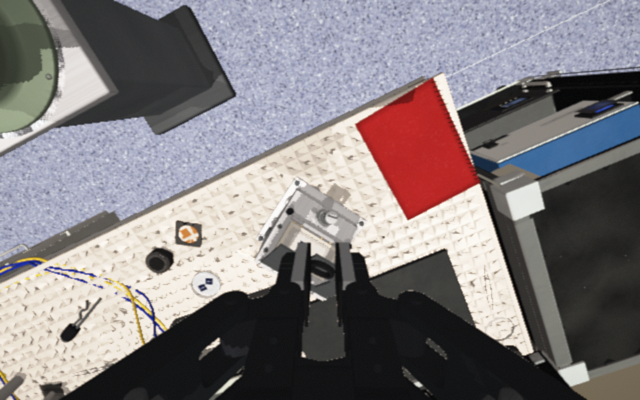

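The wrist view shows the stud near (328,215), the holder, and the mask edge under the fingers. I'll fit the mask plane from the clouds.

```bash
cat > fit.py <<'E'
from h import *
np.set_printoptions(precision=4,suppress=True)
c=viewer.camera_info("top");P=cloud(c,np.load("top0.npy"));t=cv2.imread("pics/top0.png")
m=np.zeros(t.shape[:2],np.uint8)
poly=np.array([[60,105],[190,60],[280,205],[145,250]])/4.+[140,160]
cv2.fillPoly(m,[np.int32(poly.round())],1)
g=t.max(2); sel=(m>0)&(g<110)&(P[...,2]>0.1)&(P[...,2]<.25); X=P[sel]
w=np.ones(len(X),bool)
for _ in range(6):
    o=X[w].mean(0);n=np.linalg.svd(X[w]-o)[2][2]; n*=np.sign(n[2]); w=abs((X-o)@n)<.008
print(len(X),w.sum(),"centre",o,"n",n,"tilt deg",np.degrees(np.arccos(n[2])),"uphill yaw",np.degrees(np.arctan2(n[1],n[0])))
# edges: image corners of dark quad onto plane
R=np.array(c['R']);oc=-R.T@c['t']
k=np.uint8(sel)*255; k=cv2.morphologyEx(k,cv2.MORPH_CLOSE,np.ones((13,13)))
(h,_)=cv2.findContours(k,0,2)[:2]; q=max(h,key=cv2.contourArea)[:,0].astype(float)
D=np.c_[(q-[c['cx'],c['cy']])/c['fx'],np.ones(len(q))]@R
Q=oc+D*((((o-oc)@n)/(D@n))[:,None])
e1=np.cross(n,[0,0,1]);e1/=np.linalg.norm(e1);e2=np.cross(n,e1)
r=cv2.minAreaRect(np.float32(np.c_[(Q-o)@e1,(Q-o)@e2]*1000));print("rect mm",r)
b=cv2.boxPoints(r)/1000;print((o+b[:,:1]*e1+b[:,1:]*e2))
# base footprint by table-contact contour in wrist view
cw=dict(np.load("w1c.npz"));W=cloud(cw,np.load("w1.npy"));w1=cv2.imread("pics/w1.png")
for u,v in[(328,212),(328,216),(330,208),(322,216),(334,218)]:print(u,v,W[v,u],w1[v,u])
cv2.imwrite("pics/cropw1.png",cv2.resize(w1[165:285,235:385],(750,600),interpolation=cv2.INTER_CUBIC))
E
python3 fit.py
```

```text
1013 1003 centre [0.52   0.3544 0.1567] n [ 0.3444 -0.5682  0.7473] tilt deg 41.63901857548066 uphill yaw -58.78427025342583
rect mm ((-1.1394805908203125, 1.2763748168945312), (103.82974243164062, 120.56849670410156), 89.54307556152344)
[[0.5535 0.4185 0.19  ]
 [0.45   0.3566 0.1906]
 [0.4895 0.2898 0.1217]
 [0.593  0.3517 0.121 ]]
328 212 [0.476  0.4174 0.0841] [141 143 146]
328 216 [0.4809 0.415  0.0881] [159 161 164]
330 208 [0.4966 0.4135 0.0109] [138 140 143]
322 216 [0.4835 0.4031 0.0697] [101 102 105]
334 218 [0.4893 0.422  0.0853] [157 160 163]
```

View pics/cropw1.png

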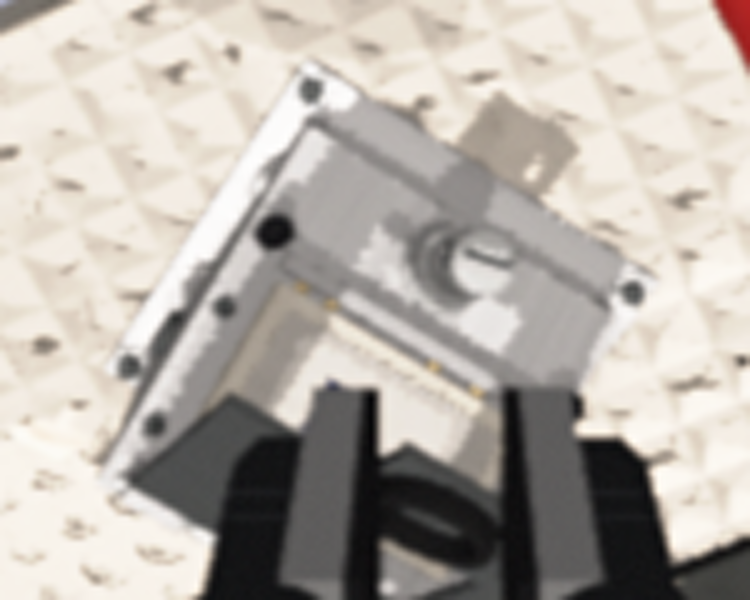

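The slot in the stud's end runs from crop (468,250) to (512,266), close to the bed's low edge, so the hole is near y. The plane fit gives mask angle ≈1.25, yaw ≈ -59° and stud_hole ≈ (0.485,0.414,0.074), which agrees with the stud top in the cloud. Next I'll plan the push.

```bash
cat >> h.py <<'E'
yw=np.radians(-59.)
fx=np.array([np.cos(yw),np.sin(yw),0]);fy=np.array([-fx[1],fx[0],0])
u=.8660*fx+np.array([0,0,.5]);n=-.5*fx+np.array([0,0,.866])
H=np.array([.5423,.319,.1185]); S=H-.118*u+.017*n
def pose():
    s=observe();return np.array(s['position']),Ro.from_euler('xyz',s['tool_rot']).as_matrix()
def rows(W,p=None,R=None):
    """world waypoints (pos[,R]) -> tool rows cm/rad"""
    if p is None:p,R=pose()
    for w in W:
        q,Q=w if isinstance(w,tuple) else (w,R)
        print(np.round(np.r_[R.T@(q-p)*100,Ro.from_matrix(R.T@Q).as_rotvec()],2).tolist())
E
python3 - <<'E'
from h import *
cw=dict(np.load("w1c.npz"))
top=S+.0135*n
def rp(uu,vv):
    R=cw['R'];o=-R.T@cw['t'];d=R.T@[(uu-cw['cx'])/cw['fx'],(vv-cw['cy'])/cw['fy'],1]
    return o+d*(((top-o)@n)/(d@n))
a=rp(235+468/5-.4,165+250/5-.4);b=rp(235+512/5-.4,165+266/5-.4)
d=b-a;print("S",S,"top",top,"slot",a,b,"angle from y deg",np.degrees(np.arctan2(d@u,d@fy)))
s=observe();print(s['position'],s['tool_rot'])
# vertical tool, same yaw
W=[]
for f,off in[(1.25,.03),(1.25,.005),(1.05,.004),(.85,.003),(.65,.003),(.45,.004),(.3,.005),(.2,.005),(.1,.005),(.03,.005),(0,.004)]:
    W.append(H+.095*(-np.cos(f)*u+np.sin(f)*n)+off*(np.cos(f)*n+np.sin(f)*u)-.04*fy)
for w in W: print(w)
rows(W)
E
```

```text
S [0.48529147 0.41387813 0.074222  ] top [0.48181496 0.41966401 0.085913  ] slot [0.47927568 0.41617943 0.08688243] [0.49108871 0.42659881 0.08523867] angle from y deg -11.980250414538613
[0.38381749 0.44763378 0.41708872] [3.13658453 0.00385718 2.69744644]
[0.48169818 0.3421942  0.204022  ]
[0.4731465  0.3564266  0.18533296]
[0.46674425 0.36708172 0.16968672]
[0.46216422 0.37470418 0.1518002 ]
[0.45967079 0.37885393 0.13345071]
[0.45906676 0.37985922 0.11550246]
[0.45973288 0.37875061 0.10230937]
[0.46080657 0.37696369 0.09303173]
[0.46235193 0.37439177 0.08400855]
[0.46370625 0.3721378  0.07789214]
[0.46461105 0.37063197 0.074464  ]
[-13.29, -5.42, 21.33, 0.0, 0.0, 0.0]
[-11.9, -4.51, 23.2, 0.0, 0.0, 0.0]
[-10.85, -3.83, 24.76, 0.0, 0.0, 0.0]
[-10.11, -3.35, 26.55, 0.0, 0.0, 0.0]
[-9.7, -3.09, 28.39, 0.0, 0.0, 0.0]
[-9.59, -3.04, 30.18, 0.0, 0.0, 0.0]
[-9.69, -3.12, 31.5, 0.0, 0.0, 0.0]
[-9.86, -3.24, 32.43, 0.0, 0.0, 0.0]
[-10.11, -3.41, 33.33, 0.0, 0.0, 0.0]
[-10.33, -3.55, 33.94, 0.0, 0.0, 0.0]
[-10.47, -3.65, 34.29, 0.0, 0.0, 0.0]
```

{"fn": "play_rows", "kwargs": {"motion": [[-4.5,-1.8,4,0,0,0,-1],[-9,-3.6,9,0,0,0,-1],[-13.3,-5.4,13.5,0,0,0,-1],[-13.3,-5.4,18,0,0,0,-1],[-13.3,-5.4,21.3,0,0,0,-1]]}}

```text
clock: 1.15
position: [0.4741, 0.348, 0.2131]
tool_rot: [3.141, 0.001, 2.701]
force: [1.0, 2.2, -0.5]
grip_width: -0.0
finger_force: 0.0
```

```bash
python3 - <<'E'
from h import *
p,R=pose();print(p)
W=[]
for f,off in[(1.25,.005),(1.05,.004),(.85,.003),(.65,.003),(.45,.004),(.3,.005),(.2,.005),(.1,.005),(.03,.005),(0,.004)]:
    W.append(H+.095*(-np.cos(f)*u+np.sin(f)*n)+off*(np.cos(f)*n+np.sin(f)*u)-.04*fy)
rows(W[:5]);rows(W[5:],W[4],R)
E
```

```text
[0.47410585 0.34800867 0.21312467]
[0.45, 0.72, 2.78, 0.0, 0.0, 0.0]
[1.48, 1.41, 4.34, 0.0, 0.0, 0.0]
[2.22, 1.9, 6.13, 0.0, 0.0, 0.0]
[2.63, 2.17, 7.97, 0.0, 0.0, 0.0]
[2.73, 2.23, 9.76, 0.0, 0.0, 0.0]
[-0.11, -0.07, 1.32, 0.0, 0.0, 0.0]
[-0.28, -0.19, 2.25, 0.0, 0.0, 0.0]
[-0.53, -0.36, 3.15, 0.0, 0.0, 0.0]
[-0.74, -0.5, 3.76, 0.0, 0.0, 0.0]
[-0.89, -0.6, 4.1, 0.0, 0.0, 0.0]
```

{"fn": "play_rows", "kwargs": {"motion": [[1.4,0.9,1.9,0,0,0,-1],[2.4,1.6,3.5,0,0,0,-1],[3.2,2.0,5.2,0,0,0,-1],[3.6,2.3,7.1,0,0,0,-1],[3.7,2.35,8.9,0,0,0,-1]]}}

```text
clock: 1.65
position: [0.4483, 0.3877, 0.1243]
tool_rot: [-3.141, -0.001, 2.705]
force: [0.5, 1.5, 0.9]
grip_width: 0.0002
finger_force: 0.6
```

{"fn": "play_rows", "kwargs": {"motion": [[-0.1,-0.05,0.7,0,0,0,-1],[-0.1,-0.1,1.3,0,0,0,-1],[-0.2,-0.15,1.8,0,0,0,-1],[-0.3,-0.2,2.3,0,0,0,-1],[-0.4,-0.3,2.7,0,0,0,-1]]}}

```text
clock: 2.15
position: [0.4519, 0.3825, 0.0985]
tool_rot: [3.141, 0.0, 2.704]
force: [-0.3, 0.5, 2.0]
grip_width: 0.0001
finger_force: 0.5
```

{"fn": "play_rows", "kwargs": {"motion": [[-0.1,-0.05,0.2,0,0,0,-1],[-0.2,-0.1,0.5,0,0,0,-1],[-0.25,-0.15,0.7,0,0,0,-1],[-0.3,-0.2,0.9,0,0,0,-1],[-0.3,-0.2,0.9,0,0,0,-1]]}}

```text
clock: 2.65
position: [0.4535, 0.3792, 0.0893]
tool_rot: [-3.141, 0.0, 2.704]
force: [-0.3, 0.3, -0.2]
grip_width: 0.0002
finger_force: 0.2
```

{"fn": "play_rows", "kwargs": {"motion": [[-0.3,-0.1,0.4,0,0,0,-1],[-0.6,-0.2,0.8,0,0,0,-1],[-0.9,-0.2,1.1,0,0,0,-1],[-1.1,-0.3,1.3,0,0,0,-1],[-1.1,-0.3,1.3,0,0,0,-1]]}}

```text
clock: 3.15
position: [0.4623, 0.3715, 0.0761]
tool_rot: [-3.141, 0.0, 2.703]
force: [0.3, 0.3, -0.3]
grip_width: -0.0001
finger_force: 0.0
```

{"fn": "play_rows", "kwargs": {"motion": [[0,0,0.1,0,0,0,-1],[0,0,0.2,0,0,0,-1],[0,0,0.3,0,0,0,-1],[0,0,0.3,0,0,0,-1],[0,0,0.3,0,0,0,-1]]}}

```text
clock: 3.65
position: [0.4624, 0.3721, 0.0742]
tool_rot: [3.141, 0.0, 2.704]
force: [-1.7, -3.0, 13.6]
grip_width: -0.0001
finger_force: 5.3
```

```bash
cat >> h.py <<'E'
def axis(th): # insertion frame for hole angle th (rad from y): R with x=-a, z=-n
    a=np.cos(th)*fy+np.sin(th)*u; x=-a; z=-n; return np.c_[x,np.cross(z,x),z],a
E
python3 - <<'E'
from h import *
p,R=pose();Q,a=axis(np.radians(-12))
print(S,a,Ro.from_matrix(R.T@Q).as_rotvec())
T=S+.062*a+.05*n
p1=p+[0,0,.12]
rows([p1,(T+.05*n,Q),(T,Q)])
E
```

```text
[0.48529147 0.41387813 0.074222  ] [ 0.74570275  0.65811754 -0.10395585] [ 0.51492968 -0.20749335 -1.16004849]
[-0.01, 0.01, -12.0, 0.0, 0.0, 0.0]
[1.39, 13.2, -8.0, 0.51, -0.21, -1.16]
[-0.69, 11.8, -3.67, 0.51, -0.21, -1.16]
```

{"fn": "play_rows", "kwargs": {"motion": [[0,0,-4,0,0,0,-1],[0,0,-8,0,0,0,-1],[0,1,-12,0.05,-0.02,-0.12,-1],[0.3,3,-12,0.1,-0.04,-0.23,-1],[0.5,5,-11,0.15,-0.06,-0.35,-1]]}}

```text
clock: 4.15
position: [0.48, 0.4207, 0.1863]
tool_rot: [-2.986, 0.036, 3.061]
force: [-0.4, -0.1, -0.9]
grip_width: 0.0001
finger_force: 0.0
```

```bash
cat > go.py <<'E'
from h import *
import sys
k=float(sys.argv[1]) if len(sys.argv)>1 else .05
p,R=pose();Q,a=axis(np.radians(-12));rows([(S+.062*a+k*n,Q)])
E
python3 go.py .1
```

```text
[-1.83, 8.28, 2.0, 0.37, -0.14, -0.81]
```

{"fn": "play_rows", "kwargs": {"motion": [[-0.4,1.7,0.4,0.06,-0.02,-0.13,-1],[-0.8,3.3,0.8,0.12,-0.05,-0.26,-1],[-1.2,5,1.2,0.18,-0.07,-0.39,-1],[-1.5,6.6,1.6,0.24,-0.09,-0.52,-1],[-1.8,8.3,2.0,0.3,-0.11,-0.65,-1]]}}

```text
clock: 4.65
position: [0.5046, 0.497, 0.1509]
tool_rot: [-2.681, -0.064, -2.571]
force: [-0.3, 0.5, 0.7]
grip_width: 0.0003
finger_force: 0.0
```

```bash
python3 go.py .06
```

```text
[-0.27, -0.42, 3.68, 0.07, -0.04, -0.15]
```

{"fn": "play_rows", "kwargs": {"motion": [[-0.1,-0.1,1,0.03,-0.02,-0.07,-1],[-0.2,-0.3,2,0.07,-0.04,-0.15,-1],[-0.2,-0.4,3.5,0.07,-0.04,-0.15,-1],[-0.2,-0.4,3.6,0.07,-0.04,-0.15,-1],[-0.2,-0.4,3.6,0.07,-0.04,-0.15,-1]]}}

```text
clock: 5.15
position: [0.5155, 0.4793, 0.1208]
tool_rot: [-2.625, -0.097, -2.427]
force: [-0.6, 0.1, 0.3]
grip_width: 0.0003
finger_force: 0.0
```

```bash
python3 - <<'E'
from h import *
c=viewer.camera_info("wrist");p,d=viewer.grab_frame("wrist");np.savez("w2c",**c);np.save("w2.npy",d)
cv2.imwrite("pics/w2full.png",p[...,::-1])
uv=proj(c,np.array([S,S+.0135*n]));print(uv,pose()[0],observe()['qpos'])
x,y=np.int32(uv[1]);x0=max(0,min(640-130,x-65));y0=max(0,min(400-100,y-50));print(x0,y0)
cv2.imwrite("pics/w2.png",cv2.resize(p[y0:y0+100,x0:x0+130,::-1],(780,600),interpolation=cv2.INTER_CUBIC))
E
```

```text
[[324.02221617 124.24455448]
 [324.10463282 126.39868085]] [0.51547375 0.47971747 0.12125915] [-1.02634639  0.89142031 -0.03003249  1.30807324  0.50447692  1.25644546
  1.02694678]
259 76
```

View pics/w2.png

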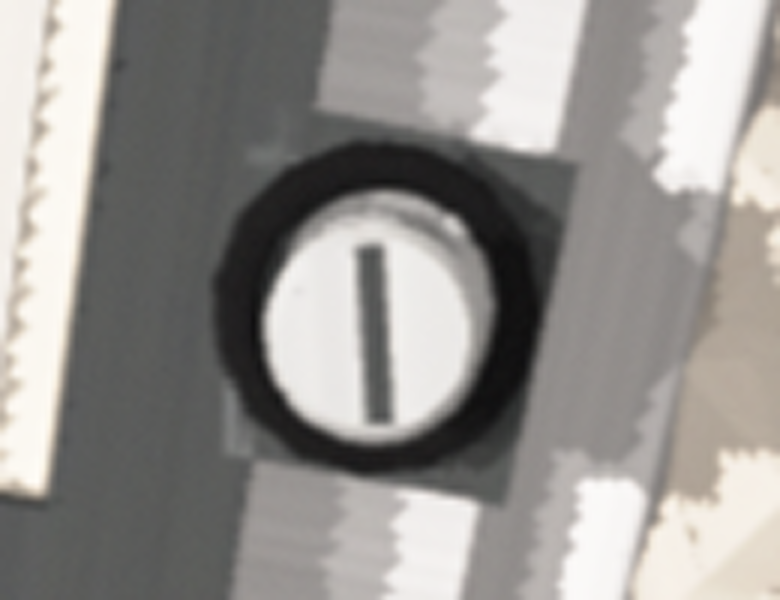

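The mask is down: the stud's bright end is inside the ring, centred at crop (367,330), with the slot from (370,244) to (380,424). The bar's inner edge runs from (117,60) to (52,480).

```bash
python3 - <<'E'
from h import *
np.set_printoptions(precision=4,suppress=True)
c=dict(np.load("w2c.npz"));R=c['R'];o=-R.T@c['t']
def rp(x,y,h):
    x=259+x/6-.4;y=76+y/6-.4
    d=R.T@[(x-c['cx'])/c['fx'],(y-c['cy'])/c['fy'],1];q=S+h*n
    return o+d*(((q-o)@n)/(d@n))
ang=lambda d:np.degrees(np.arctan2(d@u,d@fy))
a,b=rp(370,244,.0135),rp(380,424,.0135);print("slot",np.linalg.norm(b-a),ang(a-b))
a,b=rp(117,60,-.015),rp(52,480,-.015);print("bar edge",np.linalg.norm(b-a),ang(a-b), (a-H)@u,(b-H)@u)
s=rp(367,330,.0135);print("stud top",s,"err u,fy",(s-S)@u,(s-S)@fy)
l,r=rp(262,330,.0135),rp(472,330,.0135);print("diam",np.linalg.norm(l-r))
d=np.load("w2.npy");P=cloud(c,d);v=P[76+47:76+63,259+50:259+70].reshape(-1,3);print("depth top",np.median((v-S)@n),"expect .0135")
for (x,y) in[(60,300),(150,400),(150,100)]:
    xx,yy=int(259+x/6),int(76+y/6);print((P[yy,xx]-S)@n,(P[yy,xx]-S)@u)
E
```

```text
slot 0.01778705590635536 165.52746796124515
bar edge 0.04773094571221176 -179.5002329660487 -0.08362329507612147 -0.08320696335250266
stud top [0.4853 0.4196 0.0869] err u,fy 0.002063990910177233 0.0029362686525857724
diam 0.021014313110872426
depth top 0.012849007610322411 expect .0135
-0.024746125417296042 0.03795629449235909
-0.01607577861229443 0.024781494013913396
-0.016284890086959512 0.030064507788747495
```

```bash
cat > cot.py <<'E'
from h import *
import sys
z=float(sys.argv[1])
c=viewer.camera_info("top");g=ray(c,376.1,204.8,.015);a=ray(c,330+470/6.35,185+210/6.4,.009)
y=np.arctan2(*(a-g)[1::-1]);print(g,a,np.linalg.norm(a-g),y)
Q=Ro.from_euler('xyz',[np.pi,0,y]).as_matrix();p,R=pose();print(observe()['qpos'])
rows([(np.r_[g[:2],z],Q)])
E
python3 cot.py .3
```

```text
[ 0.51454568 -0.21480834  0.015     ] [ 0.47350063 -0.30448894  0.009     ] 0.09880944607987051 -2.0000188735301396
[-1.02634639  0.89142031 -0.03003249  1.30807324  0.50447692  1.25644546
  1.02694678]
[47.1, -52.18, 14.2, -0.49, -0.2, -0.39]
```

```bash
sed -i 's/470\/6.35/70\/6.35/' cot.py; python3 cot.py .3
```

```text
[ 0.51454568 -0.21480834  0.015     ] [ 0.47301354 -0.10308888  0.009     ] 0.11934050009016399 1.9267180506226222
[-1.02634639  0.89142031 -0.03003249  1.30807324  0.50447692  1.25644546
  1.02694678]
[47.1, -52.18, 14.2, -0.44, 0.43, 1.9]
```

{"fn": "play_rows", "kwargs": {"motion": [[0,0,-5,0,0,0,-1],[0,0,-10,-0.03,0.03,0.13,-1],[2,-2.5,-12,-0.06,0.06,0.26,0],[5,-6,-12,-0.09,0.09,0.39,1],[8,-9.5,-11,-0.12,0.12,0.52,1]]}}

```text
clock: 5.7
position: [0.4837, 0.4157, 0.2726]
tool_rot: [-2.735, 0.034, -2.948]
force: [2.0, -0.7, -0.3]
grip_width: 0.0432
finger_force: 0.0
```

```bash
python3 cot.py .3
```

```text
[ 0.51454568 -0.21480834  0.015     ] [ 0.47301354 -0.10308888  0.009     ] 0.11934050009016399 1.9267180506226222
[-0.98379855  0.64055664  0.03603286  1.35291138  0.29580654  1.41988179
  0.7205216 ]
[9.01, -58.57, 21.93, -0.31, 0.31, 1.38]
```

{"fn": "play_rows", "kwargs": {"motion": [[0.7,-4.5,1.6,-0.03,0.03,0.13,1],[1.4,-9,3.2,-0.06,0.06,0.26,1],[2.1,-13.5,5,-0.09,0.09,0.39,1],[2.8,-18,6.6,-0.12,0.12,0.52,1],[3.5,-22.5,8.4,-0.15,0.15,0.65,1]]}}

```text
clock: 6.2
position: [0.4969, 0.1717, 0.2836]
tool_rot: [-2.932, 0.091, 2.668]
force: [1.8, 0.8, 0.3]
grip_width: 0.0855
finger_force: 0.0
```

```bash
python3 cot.py .27
```

```text
[ 0.51454568 -0.21480834  0.015     ] [ 0.47301354 -0.10308888  0.009     ] 0.11934050009016399 1.9267180506226222
[-0.70316248  0.37562169  0.19107602  1.73320668  0.12948723  1.17018317
  0.50879163]
[-18.99, -32.22, 10.01, -0.17, 0.16, 0.73]
```

{"fn": "play_rows", "kwargs": {"motion": [[-2.2,-3.8,1,-0.03,0.03,0.13,1],[-4.4,-7.6,2,-0.06,0.06,0.26,1],[-6.6,-11.4,3.1,-0.09,0.09,0.39,1],[-8.8,-15.2,4.3,-0.12,0.12,0.52,1],[-11,-19,5.5,-0.15,0.15,0.65,1]]}}

```text
clock: 6.7
position: [0.5073, -0.0546, 0.2801]
tool_rot: [-3.124, 0.014, 2.006]
force: [2.0, 0.3, 0.0]
grip_width: 0.0853
finger_force: 0.0
```

```bash
python3 cot.py .2
```

```text
[ 0.51454568 -0.21480834  0.015     ] [ 0.47301354 -0.10308888  0.009     ] 0.11934050009016399 1.9267180506226222
[-0.32163594  0.3040457   0.38081562  1.84703857 -0.10635983  1.02287173
  0.53438121]
[-14.72, -5.95, 8.33, -0.02, 0.01, 0.08]
```

{"fn": "play_rows", "kwargs": {"motion": [[-4,-1.7,2.3,0,0,0.04,1],[-8,-3.3,4.6,0,0,0.06,1],[-11,-4.5,6.5,-0.01,0.01,0.06,1],[-13,-5.3,7.5,-0.01,0.01,0.06,1],[-13,-5.3,7.5,-0.01,0.01,0.06,1]]}}

```text
clock: 7.2
position: [0.5129, -0.1979, 0.2066]
tool_rot: [-3.13, 0.006, 1.946]
force: [-0.2, 1.1, 0.4]
grip_width: 0.0855
finger_force: 0.0
```

```bash
python3 - <<'E'
from h import *
c=viewer.camera_info("wrist");p,d=viewer.grab_frame("wrist");np.savez("w3c",**c);np.save("w3.npy",d)
cv2.imwrite("pics/w3.png",p[...,::-1]);print(pose()[0],observe()['tool_rot'])
print(proj(c,np.array([[.5145,-.2148,.018],[.473,-.103,.009]])))
E
```

```text
[ 0.51339853 -0.19606599  0.20723731] [-3.13053889  0.00599369  1.94831519]
[[319.27902189 184.70741304]
 [321.38934205  69.3975099 ]]
```

View pics/w3.png

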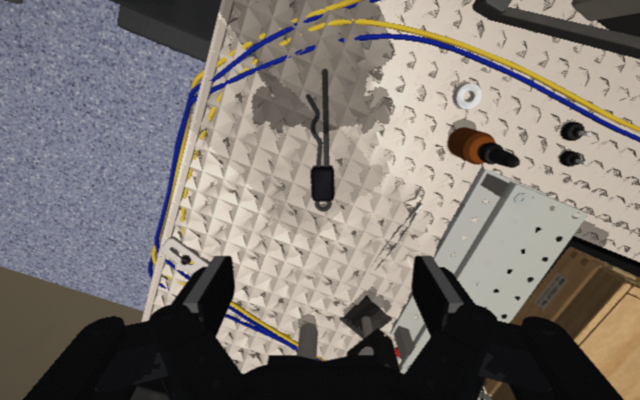

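The wrist view shows the cotter clearly: grip at (322,184), leg tip at (324,72), bow to the left. Now I'll measure it with a dark mask.

```bash
cat > m3.py <<'E'
from h import *
np.set_printoptions(precision=4,suppress=True)
c=dict(np.load("w3c.npz"));p=cv2.imread("pics/w3.png");g=p.max(2)
m=np.uint8(g<60);m[:150]=0;m[225:]=0;m[:,:290]=0;m[:,355:]=0
k=cv2.morphologyEx(m,cv2.MORPH_OPEN,np.ones((7,7)))
r=cv2.minAreaRect(cv2.findNonZero(k));print(r);b=cv2.boxPoints(r)
G=np.array([ray(c,x,y,.018) for x,y in b]);print("grip top corners",G,"sides",np.linalg.norm(G-np.roll(G,1,0),axis=1))
gc=G.mean(0)
L=[]
for v in range(72,160,4):
    row=g[v,300:345];i=np.nonzero(row<95)[0]
    if len(i):
        # rightmost dark run
        e=i[-1];j=e
        while j-1 in i:j-=1
        if e-j<12:L.append(ray(c,300+(e+j)/2,v,.009))
L=np.array(L)[:,:2];f=cv2.fitLine(np.float32(L*1000),cv2.DIST_HUBER,0,.01,.01).ravel()
dv=f[:2]*np.sign(f[1]);y=np.arctan2(dv[1],dv[0]);o=f[2:]/1000
pr=np.array([-dv[1],dv[0]])
print("leg yaw",y,"tip",L[0],"grip off leg (expect +.005 left)",(gc[:2]-o)@pr,"grip to tip",(L[0]-gc[:2])@dv)
lc=o+dv*((gc[:2]-o)@dv)+.005*pr
print("grip centre rect",gc,"from leg",lc,"res",np.std((L-o)@pr))
Q=Ro.from_euler('xyz',[np.pi,0,y]).as_matrix()
np.savez("cot",c=(lc+gc[:2])/2,y=y)
C=np.r_[(lc+gc[:2])/2,0]
rows([(C+[0,0,.08],Q),(C+[0,0,.004],Q)])
E
python3 m3.py
```

```text
((322.0, 183.0), (34.0, 22.0), 90.0)
grip top corners [[ 0.4984 -0.1984  0.018 ]
 [ 0.5207 -0.1895  0.018 ]
 [ 0.5354 -0.2258  0.018 ]
 [ 0.5123 -0.235   0.018 ]] sides [0.0392 0.0239 0.0392 0.0248]
leg yaw 1.9724472 tip [ 0.4764 -0.1043] grip off leg (expect +.005 left) 0.005301575356876964 grip to tip 0.11505592801152038
grip centre rect [ 0.5167 -0.2122  0.018 ] from leg [ 0.517  -0.2121] res 0.0002028438595830802
[-1.54, -0.13, 12.74, -0.01, 0.01, -0.02]
[-1.5, -0.05, 20.33, -0.01, 0.01, -0.02]
```

{"fn": "play_rows", "kwargs": {"motion": [[-0.5,0,4,0,0,-0.01,1],[-1,0,8,-0.01,0.01,-0.02,1],[-1.5,-0.1,12,-0.01,0.01,-0.02,1],[-1.5,-0.1,15.5,-0.01,0.01,-0.02,1],[-1.5,-0.1,15.5,-0.01,0.01,-0.02,1]]}}

```text
clock: 7.75
position: [0.5156, -0.2088, 0.0496]
tool_rot: [-3.137, -0.008, 1.972]
force: [-0.9, -0.1, 0.6]
grip_width: 0.0855
finger_force: 0.0
```

```bash
python3 - <<'E'
from h import *
C=np.load("cot.npz");Q=Ro.from_euler('xyz',[np.pi,0,float(C['y'])]).as_matrix()
print(pose()[0]);rows([(np.r_[C['c'],.004],Q)])
E
```

```text
[ 0.51560039 -0.20884107  0.04956218]
[-0.39, 0.01, 4.55, -0.0, -0.01, -0.0]
```

{"fn": "play_rows", "kwargs": {"motion": [[-0.2,0,2,0,0,0,1],[-0.3,0,3.5,0,0,0,1],[-0.3,0,4.4,0,0,0,1],[-0.3,0,4.4,0,0,0,-1],[-0.3,0,4.4,0,0,0,-1]], "squeeze": 60}}

```text
clock: 8.25
position: [0.5183, -0.213, 0.0089]
tool_rot: [-3.141, -0.004, 1.972]
force: [0.7, 0.9, -0.2]
grip_width: 0.059
finger_force: 0.0
```

{"fn": "play_rows", "kwargs": {"motion": [[0,0,0,0,0,0,-1],[0,0,0,0,0,0,-1],[0,0,0,0,0,0,-1],[0,0,0,0,0,0,-1],[0,0,0,0,0,0,-1]]}}

```text
clock: 8.75
position: [0.5183, -0.2132, 0.009]
tool_rot: [-3.141, -0.004, 1.972]
force: [-3.0, 0.7, 11.3]
grip_width: 0.0244
finger_force: 58.8
```

{"fn": "play_rows", "kwargs": {"motion": [[0,0,-1,0,0,0,-1],[0,0,-3,0,0,0,-1],[0,0,-6,0,0,0,-1],[0,0,-10,0,0,0,-1],[0,0,-10,0,0,0,-1]]}}

```text
clock: 9.25
position: [0.5202, -0.2144, 0.113]
tool_rot: [3.138, -0.0, 1.971]
force: [1.4, 0.1, -0.8]
grip_width: 0.024
finger_force: 59.7
```

```bash
python3 - <<'E'
from h import *
c=viewer.camera_info("wrist");p,d=viewer.grab_frame("wrist");np.savez("w4c",**c);np.save("w4.npy",d)
q,d2=viewer.grab_frame("side")
cv2.imwrite("pics/w4.png",p[...,::-1]);pp,R=pose();s=observe();print(pp,s['tool_rot'],s['grip_width'],s['finger_force'],s['force'])
uv=proj(viewer.camera_info("side"),pp+np.array([0,0.05,0]));x,y=np.int32(uv)
A=cv2.resize(p[0:300,170:470,::-1],(600,600));B=cv2.resize(q[y-60:y+60,x-20:x+20,::-1],(200,600),interpolation=cv2.INTER_CUBIC)
cv2.imwrite("pics/w4v.png",np.hstack([A,B]))
E
```

```text
[ 0.51865074 -0.21333661  0.10926141] [ 3.14138577 -0.00321194  1.97199911] 0.02399070517528924 59.731494784355164 [-0.87357507 -0.52808363 -2.08512063]
```

View pics/w4v.png

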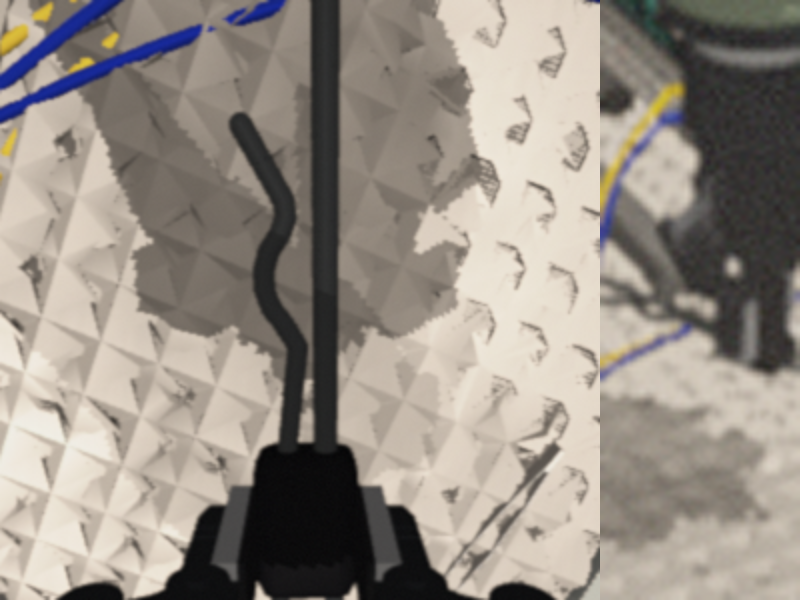

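The cotter is held between the pads and its leg runs straight ahead at crop column ≈325, leaving the picture at the top. I'll fit the leg line in tool coordinates from depth and width.

```bash
cat > leg.py <<'E'
from h import *
import sys
np.set_printoptions(precision=4,suppress=True)
def leg(name,R,p):
    c=dict(np.load(name+"c.npz"));d=np.load(name+".npy");g=cv2.imread(f"pics/{name}.png").max(2)
    Rt=c['R'];o=-Rt.T@c['t'];L=[]
    for v in range(4,214,3):
        i=np.nonzero(g[v,316:350]<85)[0]
        if len(i)<5:continue
        runs=np.split(i,np.nonzero(np.diff(i)>1)[0]+1); r=runs[-1]
        if not 6<=len(r)<=22:continue
        x=316+(r[0]+r[-1])/2; w=len(r)
        z=np.median(d[v-1:v+2,int(round(x))-1:int(round(x))+2]);zw=c['fx']*.006/w
        z+=.003
        P=Rt.T@(np.array([(x-c['cx'])/c['fx'],(v-c['cy'])/c['fy'],1])*z-c['t'])
        L.append(np.r_[R.T@(P-p),zw-z])
    return np.array(L)
if __name__=="__main__":
    p,R=pose();L=leg("w4",R,p);print(len(L));print(L[::6])
    A=np.c_[L[:,0],np.ones(len(L))]
    for k in(1,2):
        w=np.ones(len(L),bool)
        for _ in range(4):
            f=np.linalg.lstsq(A[w],L[w,k],rcond=None)[0];e=L[:,k]-A@f;w=abs(e)<2.5*e[w].std()
        print("xyz"[k],"slope,off",f,e[w].std(),w.sum())
E
python3 leg.py
```

```text
70
[[ 0.1135  0.0065 -0.0026  0.0076]
 [ 0.107   0.0066 -0.0027  0.0056]
 [ 0.1003  0.0066 -0.0031  0.0039]
 [ 0.0934  0.0062 -0.0028  0.0014]
 [ 0.0863  0.0067 -0.0032 -0.0005]
 [ 0.0789  0.0063 -0.0033 -0.0027]
 [ 0.0713  0.0066 -0.0032  0.0051]
 [ 0.0634  0.0067 -0.0032  0.0026]
 [ 0.0552  0.0068 -0.0032  0.    ]
 [ 0.0469  0.0068 -0.0036 -0.0023]
 [ 0.038   0.0067 -0.0033  0.0066]
 [ 0.029   0.0067 -0.0038  0.0042]]
y slope,off [-0.0066  0.0071] 0.00013936120080567917 70
z slope,off [ 0.0124 -0.0042] 0.0002299945276288191 67
```

```bash
cat > ins.py <<'E'
from h import *
import sys
# measured by wrist camera
S2=S+.0013*u+.0029*fy-.0007*n
TH=np.radians(-14.5)
xl=np.array([1,-.0066,.0124]);xl/=np.linalg.norm(xl)
zl=np.array([0,0,1])-xl[2]*xl;zl/=np.linalg.norm(zl);yl=np.cross(zl,xl)
seat=np.array([.0635,.0067,-.0034])
def target(s,h=0,th=TH,S=S2):
    Q,a=axis(th);Rt=Q@np.c_[xl,yl,zl].T
    return S+a*s+h*n-Rt@seat,Rt
def where():
    p,R=pose();Q,a=axis(TH);d=p+R@seat-S2;x=R@xl
    s_=observe();f=np.array(s_['force'])
    print("t",round(s_['clock'],2),"seat s,lat,h mm",np.round([d@a*1e3,d@Q[:,1]*1e3,d@n*1e3],1),"leg ang lat,n deg",np.round(np.degrees([x@Q[:,1],x@n]),2),"F a,lat,n",np.round([f@a,f@Q[:,1],f@n],1))
if __name__=="__main__":
    where()
    for k in sys.argv[1:]:
        s,h=map(float,k.split(','));w=target(s,h);print(w[0]);rows([w])
E
python3 ins.py .085,.08
```

```text
t 9.35 seat s,lat,h mm [-384.3 -360.1 -212.3] leg ang lat,n deg [45.96 27.94] F a,lat,n [-0.7  1.3 -1.8]
[0.58020036 0.54398464 0.12478727]
[67.32, 35.24, -1.33, 0.47, -0.41, -1.9]
```

{"fn": "play_rows", "kwargs": {"motion": [[0.5,0.3,-4.5,0,0,0,-1],[3,1.5,-8.5,0.03,-0.03,-0.13,-1],[6.5,3.4,-11,0.06,-0.05,-0.25,-1],[10.5,5.5,-13,0.09,-0.08,-0.38,-1],[14.5,7.6,-14,0.12,-0.1,-0.5,-1]]}}

```text
clock: 9.85
position: [0.5321, -0.049, 0.2497]
tool_rot: [-3.002, 0.063, 2.482]
force: [1.2, -0.4, -1.4]
grip_width: 0.0238
finger_force: 59.7
```

```bash
python3 ins.py .085,.12
```

```text
t 9.85 seat s,lat,h mm [-310.  -329.5  -28.3] leg ang lat,n deg [51.86 22.85] F a,lat,n [ 0.8 -0.3 -1.7]
[0.5698996  0.56112799 0.15942727]
[34.88, 51.01, -0.28, 0.36, -0.3, -1.4]
```

{"fn": "play_rows", "kwargs": {"motion": [[2.6,3.9,0,0.03,-0.03,-0.13,-1],[5.2,7.6,0,0.06,-0.05,-0.26,-1],[7.8,11.4,0,0.1,-0.08,-0.39,-1],[10.4,15.2,-0.1,0.13,-0.11,-0.52,-1],[13,19,-0.1,0.16,-0.14,-0.65,-1]]}}

```text
clock: 10.35
position: [0.5466, 0.1786, 0.2141]
tool_rot: [-2.798, 0.041, -3.135]
force: [1.7, -0.8, -1.6]
grip_width: 0.0244
finger_force: 59.7
```

```bash
python3 ins.py .085,.12
```

```text
t 10.35 seat s,lat,h mm [-177.6 -198.1   23.2] leg ang lat,n deg [37.81 11.83] F a,lat,n [ 0.9 -0.8 -2.1]
[0.5698996  0.56112799 0.15942727]
[-2.36, 37.88, -7.62, 0.19, -0.16, -0.75]
```

{"fn": "play_rows", "kwargs": {"motion": [[-0.3,4.5,-3,0.03,-0.03,-0.13,-1],[-0.7,9,-5,0.06,-0.05,-0.26,-1],[-1.1,13.5,-6,0.1,-0.08,-0.39,-1],[-1.5,18,-7,0.13,-0.11,-0.52,-1],[-1.8,22.5,-7.5,0.16,-0.14,-0.65,-1]]}}

```text
clock: 10.85
position: [0.5646, 0.416, 0.2101]
tool_rot: [-2.652, -0.099, -2.485]
force: [0.6, 0.4, -1.2]
grip_width: 0.0242
finger_force: 59.7
```

```bash
python3 ins.py .085,.08
```

```text
t 10.85 seat s,lat,h mm [ -23.4 -100.7  104.3] leg ang lat,n deg [5.56 0.88] F a,lat,n [ 0.8  0.5 -1. ]
[0.58020036 0.54398464 0.12478727]
[-9.85, 11.68, 2.39, 0.03, -0.01, -0.1]
```

{"fn": "play_rows", "kwargs": {"motion": [[-3.5,4,0,0.01,0,-0.05,-1],[-7,8,0,0.03,-0.01,-0.09,-1],[-9,10.5,0.8,0.03,-0.01,-0.09,-1],[-9.8,11.4,1.6,0.03,-0.01,-0.09,-1],[-9.8,11.4,2.2,0.03,-0.01,-0.09,-1]]}}

```text
clock: 11.35
position: [0.5813, 0.5406, 0.1253]
tool_rot: [-2.632, -0.135, -2.405]
force: [1.3, -0.0, -1.7]
grip_width: 0.024
finger_force: 59.8
```

```bash
python3 ins.py .085,0
```

```text
t 11.35 seat s,lat,h mm [83.5 -2.3 79.2] leg ang lat,n deg [0.59 0.45] F a,lat,n [ 1.2 -0.1 -1.9]
[0.60080188 0.50969795 0.05550727]
[-0.32, 0.27, 7.87, 0.0, -0.01, -0.01]
```

{"fn": "play_rows", "kwargs": {"motion": [[0,0.1,2,0,0,0,-1],[-0.1,0.2,4,0,0,-0.01,-1],[-0.2,0.25,6,0,-0.01,-0.01,-1],[-0.2,0.25,7.8,0,-0.01,-0.01,-1],[-0.2,0.25,7.8,0,-0.01,-0.01,-1]]}}

```text
clock: 11.85
position: [0.6019, 0.5059, 0.0589]
tool_rot: [-2.632, -0.13, -2.395]
force: [-0.1, -0.8, -1.4]
grip_width: 0.0241
finger_force: 59.7
```

```bash
python3 ins.py .072,0; python3 - <<'E'
from h import *
from ins import *
c=viewer.camera_info("wrist");p,d=viewer.grab_frame("wrist");np.savez("w5c",**c);np.save("w5.npy",d);cv2.imwrite("pics/w5.png",p[...,::-1])
pp,R=pose();top=S2+.0142*n
print(proj(c,np.array([top,pp+R@(seat+.056*xl)])))
x,y=np.int32(proj(c,top));x0=x-80;y0=max(0,y-50);print(x0,y0)
cv2.imwrite("pics/w5v.png",cv2.resize(p[y0:y0+120,x0:x0+160,::-1],(800,600),interpolation=cv2.INTER_CUBIC))
E
```

```text
t 11.85 seat s,lat,h mm [82.8 -4.4  0.9] leg ang lat,n deg [ 0.25 -0.07] F a,lat,n [-0.5  0.2 -1.5]
[0.59146542 0.50079956 0.05713474]
[1.08, 0.45, 0.11, 0.0, 0.0, -0.0]
[[ 356.73672852 -127.03146094]
 [ 342.27338929  -14.60514347]]
276 0
```

View pics/w5v.png

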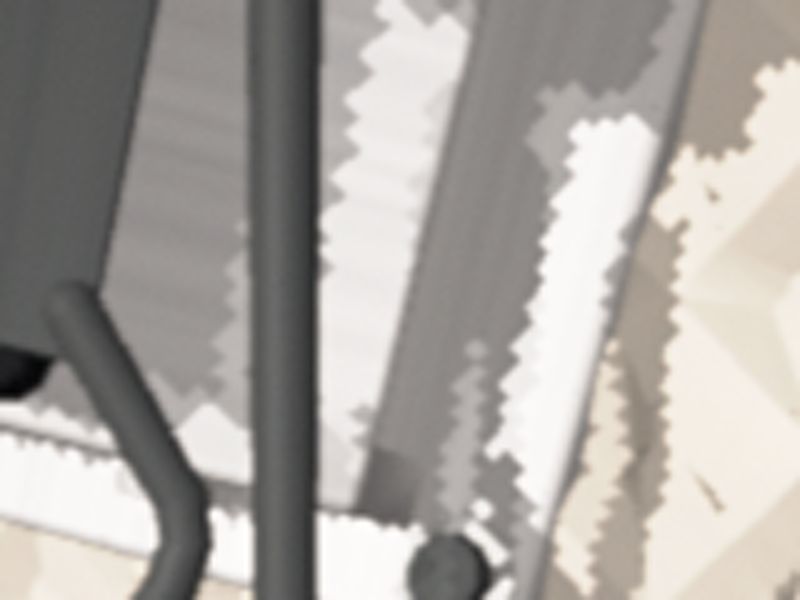

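The stud is outside this view, with only the leg and the bow visible, so from here I go by pose and force. I'll correct the sideways offset first.

{"fn": "play_rows", "kwargs": {"motion": [[0.3,0.2,0,0,0,0,-1],[0.6,0.4,0.1,0,0,0,-1],[0.6,0.4,0.1,0,0,0,-1],[0.6,0.4,0.1,0,0,0,-1],[0.6,0.4,0.1,0,0,0,-1]]}}

```text
clock: 12.4
position: [0.5946, 0.5072, 0.0587]
tool_rot: [-2.634, -0.126, -2.392]
force: [-0.1, 0.5, -1.4]
grip_width: 0.0245
finger_force: 59.7
```

```bash
python3 ins.py .068,0
```

```text
t 12.4 seat s,lat,h mm [78.5  1.2  2.9] leg ang lat,n deg [ 0.21 -0.33] F a,lat,n [ 0.5  1.  -1. ]
[0.58859266 0.49806159 0.0576355 ]
[1.04, -0.11, 0.33, 0.0, 0.01, -0.0]
```

```bash
cat >> ins.py <<'E'
def avg(k=6):
    A=[]
    for _ in range(k):
        viewer.grab_frame("side");s=observe();A.append(np.r_[s['position'],s['tool_rot'],s['force']])
    A=np.array(A);return A
E
python3 - <<'E'
from ins import *
A=avg(8);print(np.round(A*1000)[:, :6]);where()
E
```

```text
[[  595.   507.    59. -2634.  -127. -2393.]
 [  595.   507.    58. -2634.  -127. -2393.]
 [  595.   507.    58. -2634.  -127. -2393.]
 [  595.   507.    58. -2634.  -127. -2393.]
 [  595.   507.    58. -2634.  -127. -2393.]
 [  595.   507.    58. -2634.  -127. -2393.]
 [  595.   507.    58. -2634.  -127. -2393.]
 [  595.   507.    58. -2634.  -127. -2393.]]
t 12.8 seat s,lat,h mm [78.3  1.2  2.6] leg ang lat,n deg [ 0.2 -0.3] F a,lat,n [ 0.3  0.8 -1.6]
```

{"fn": "play_rows", "kwargs": {"motion": [[0.2,-0.1,0.25,0,0.005,0,-1],[0.4,-0.1,0.25,0,0.005,0,-1],[0.5,-0.1,0.25,0,0.005,0,-1],[0.6,-0.1,0.25,0,0.005,0,-1],[0.6,-0.1,0.25,0,0.005,0,-1]]}}

```text
clock: 13.3
position: [0.5914, 0.5013, 0.0576]
tool_rot: [-2.634, -0.131, -2.395]
force: [-0.1, 0.3, -1.4]
grip_width: 0.0242
finger_force: 59.7
```

```bash
python3 ins.py .06,0
```

```text
t 13.3 seat s,lat,h mm [72.3  0.3  0.6] leg ang lat,n deg [ 0.2  -0.02] F a,lat,n [ 0.3  0.9 -1.1]
[0.58284715 0.49258565 0.05863702]
[1.22, -0.03, 0.08, 0.0, 0.0, -0.0]
```

{"fn": "play_rows", "kwargs": {"motion": [[0.1,0,0.05,0,0,0,-1],[0.2,0,0.05,0,0,0,-1],[0.3,0,0.05,0,0,0,-1],[0.4,0,0.05,0,0,0,-1],[0.5,0,0.05,0,0,0,-1]]}}

```text
clock: 13.8
position: [0.5879, 0.4976, 0.0577]
tool_rot: [-2.633, -0.131, -2.395]
force: [0.3, -0.0, -2.0]
grip_width: 0.0239
finger_force: 59.7
```

```bash
python3 ins.py .06,0
```

```text
t 13.8 seat s,lat,h mm [67.2  0.4  0.1] leg ang lat,n deg [ 0.2  -0.02] F a,lat,n [ 0.4  0.8 -1.8]
[0.58284715 0.49258565 0.05863702]
[0.72, -0.02, 0.01, 0.0, 0.0, -0.0]
```

{"fn": "play_rows", "kwargs": {"motion": [[0.1,0,0,0,0,0,-1],[0.2,0,0,0,0,0,-1],[0.3,0,0,0,0,0,-1],[0.4,0,0,0,0,0,-1],[0.4,0,0,0,0,0,-1]]}}

```text
clock: 14.3
position: [0.5849, 0.4951, 0.0583]
tool_rot: [-2.634, -0.131, -2.395]
force: [-1.3, 0.5, -0.6]
grip_width: 0.0238
finger_force: 59.8
```

```bash
python3 ins.py .05,0
```

```text
t 14.3 seat s,lat,h mm [63.2  0.5  0.2] leg ang lat,n deg [ 0.2  -0.02] F a,lat,n [-0.6  1.5  0. ]
[0.57566526 0.48574074 0.05988892]
[1.32, -0.05, 0.04, 0.0, 0.0, -0.0]
```

It is already inside the mouth with no resistance, so I'll carry on.

{"fn": "play_rows", "kwargs": {"motion": [[0.2,0,0,0,0,0,-1],[0.4,0,0,0,0,0,-1],[0.6,0,0,0,0,0,-1],[0.8,-0.05,0,0,0,0,-1],[0.9,-0.05,0,0,0,0,-1]]}}

```text
clock: 14.8
position: [0.5786, 0.4888, 0.0597]
tool_rot: [-2.634, -0.131, -2.395]
force: [-0.9, 4.1, -1.8]
grip_width: 0.0238
finger_force: 59.9
```

```bash
python3 ins.py .03,0
```

```text
t 14.8 seat s,lat,h mm [54.3  0.2  0.4] leg ang lat,n deg [ 0.2  -0.04] F a,lat,n [2.4 3.9 0.4]
[0.56130147 0.4720509  0.06239272]
[2.43, -0.03, 0.07, 0.0, 0.0, -0.0]
```

{"fn": "play_rows", "kwargs": {"motion": [[0.2,0.05,0,0,0,0,-1],[0.5,0.05,0,0,0,0,-1],[0.7,0.05,0.05,0,0,0,-1],[0.9,0.05,0.05,0,0,0,-1],[1.1,0.05,0.05,0,0,0,-1]]}}

```text
clock: 15.3
position: [0.5705, 0.4813, 0.0605]
tool_rot: [-2.634, -0.131, -2.395]
force: [-0.2, 4.5, -1.0]
grip_width: 0.0244
finger_force: 59.9
```

```bash
python3 ins.py .03,0
```

```text
t 15.3 seat s,lat,h mm [43.2  0.6 -0.1] leg ang lat,n deg [ 0.2  -0.03] F a,lat,n [3.1 3.2 1.1]
[0.56130147 0.4720509  0.06239272]
[1.32, -0.05, 0.01, 0.0, 0.0, -0.0]
```

{"fn": "play_rows", "kwargs": {"motion": [[0.3,0.05,0,0,0,0,-1],[0.6,0.05,0,0,0,0,-1],[0.9,0.05,0,0,0,0,-1],[1.1,0.05,0,0,0,0,-1],[1.2,0.05,0,0,0,0,-1]]}}

```text
clock: 15.8
position: [0.5615, 0.4734, 0.0619]
tool_rot: [-2.633, -0.131, -2.395]
force: [1.1, 2.4, -0.0]
grip_width: 0.0241
finger_force: 60.0
```

```bash
python3 ins.py .02,0 0,0
```

```text
t 15.8 seat s,lat,h mm [31.1  1.1  0.1] leg ang lat,n deg [ 0.2  -0.02] F a,lat,n [2.5 0.7 0.7]
[0.55411958 0.46520599 0.06364462]
[1.11, -0.1, 0.02, 0.0, 0.0, -0.0]
[0.53975579 0.45151615 0.06614842]
[3.11, -0.12, 0.04, 0.0, 0.0, -0.0]
```

{"fn": "play_rows", "kwargs": {"motion": [[0.2,0,0,0,0,0,-1],[0.4,0,0,0,0,0,-1],[0.6,0,0,0,0,0,-1],[0.8,0,0,0,0,0,-1],[0.9,0,0,0,0,0,-1]], "squeeze": 90}}

```text
clock: 16.3
position: [0.555, 0.4673, 0.063]
tool_rot: [-2.633, -0.131, -2.395]
force: [0.9, 3.7, 1.3]
grip_width: 0.0231
finger_force: 91.9
```

```bash
python3 ins.py 0,0
```

```text
t 16.3 seat s,lat,h mm [22.2  1.2  0.1] leg ang lat,n deg [ 0.2  -0.02] F a,lat,n [3.  0.9 2.5]
[0.53975579 0.45151615 0.06614842]
[2.21, -0.12, 0.04, 0.0, 0.0, -0.0]
```

{"fn": "play_rows", "kwargs": {"motion": [[0.1,0,0,0,0,0,-1],[0.3,0,0,0,0,0,-1],[0.4,0,0,0,0,0,-1],[0.5,0,0,0,0,0,-1],[0.6,0,0,0,0,0,-1]]}}

```text
clock: 16.8
position: [0.5512, 0.464, 0.064]
tool_rot: [-2.634, -0.129, -2.394]
force: [5.2, 6.6, 1.4]
grip_width: 0.023
finger_force: 91.9
```

{"fn": "play_rows", "kwargs": {"motion": [[0.1,0,0,0,0,0,-1],[0.2,0,0,0,0,0,-1],[0.3,0,0,0,0,0,-1],[0.4,0,0,0,0,0,-1],[0.4,0,0,0,0,0,-1]]}}

```text
clock: 17.3
position: [0.5482, 0.4612, 0.0646]
tool_rot: [-2.634, -0.13, -2.394]
force: [4.2, 6.0, 1.0]
grip_width: 0.0234
finger_force: 91.9
```

```bash
python3 ins.py 0,0
```

```text
t 17.3 seat s,lat,h mm [12.9  1.2  0.5] leg ang lat,n deg [ 0.22 -0.11] F a,lat,n [7.  0.3 2.4]
[0.53975579 0.45151615 0.06614842]
[1.29, -0.12, 0.07, 0.0, 0.0, -0.0]
```

{"fn": "play_rows", "kwargs": {"motion": [[0.1,0,0,0,0,0,-1],[0.2,0,0,0,0,0,-1],[0.3,0,0,0,0,0,-1],[0.4,0,0,0,0,0,-1],[0.4,0,0,0,0,0,-1]]}}

```text
clock: 17.8
position: [0.5452, 0.4583, 0.0651]
tool_rot: [-2.633, -0.13, -2.395]
force: [2.2, 4.9, 2.2]
grip_width: 0.0228
finger_force: 92.0
```

{"fn": "play_rows", "kwargs": {"motion": [[0.1,0,0,0,0,0,-1],[0.2,0,0,0,0,0,-1],[0.3,0,0,0,0,0,-1],[0.4,0,0,0,0,0,-1],[0.4,0,0,0,0,0,-1]]}}

```text
clock: 18.3
position: [0.5421, 0.4555, 0.0656]
tool_rot: [-2.633, -0.13, -2.395]
force: [1.9, 5.3, 1.5]
grip_width: 0.0234
finger_force: 92.0
```

```bash
python3 ins.py 0,0
```

```text
t 18.3 seat s,lat,h mm [4.5 1.3 0.5] leg ang lat,n deg [ 0.21 -0.06] F a,lat,n [4.8 1.2 3.1]
[0.53975579 0.45151615 0.06614842]
[0.45, -0.11, 0.06, 0.0, 0.0, -0.0]
```

{"fn": "play_rows", "kwargs": {"motion": [[0.1,0,0,0,0,0,-1],[0.2,0,0,0,0,0,-1],[0.3,0,0,0,0,0,-1],[0.4,0,0,0,0,0,-1],[0.4,0,0,0,0,0,-1]]}}

```text
clock: 18.8
position: [0.5391, 0.4527, 0.066]
tool_rot: [-2.633, -0.131, -2.395]
force: [1.2, 4.3, 3.7]
grip_width: 0.0228
finger_force: 92.1
```

```bash
python3 ins.py 0,0; python3 - <<'E'
from ins import *
import leg
c=viewer.camera_info("wrist");p,d=viewer.grab_frame("wrist");np.savez("w6c",**c);np.save("w6.npy",d);cv2.imwrite("pics/w6.png",p[...,::-1])
pp,R=pose();top=S2+.0142*n
print(proj(c,np.array([top,pp+R@seat,pp+R@(seat+.056*xl)])))
cv2.imwrite("pics/w6v.png",cv2.resize(p[0:225,180:480,::-1],(800,600),interpolation=cv2.INTER_CUBIC))
E
```

```text
t 18.8 seat s,lat,h mm [0.4 1.4 0.5] leg ang lat,n deg [ 0.2  -0.03] F a,lat,n [3.3 0.  4.7]
[0.53975579 0.45151615 0.06614842]
[0.03, -0.12, 0.05, 0.0, 0.0, -0.0]
[[337.9046 134.3138]
 [339.5975 131.5703]
 [340.9486 -15.4821]]
```

View pics/w6v.png

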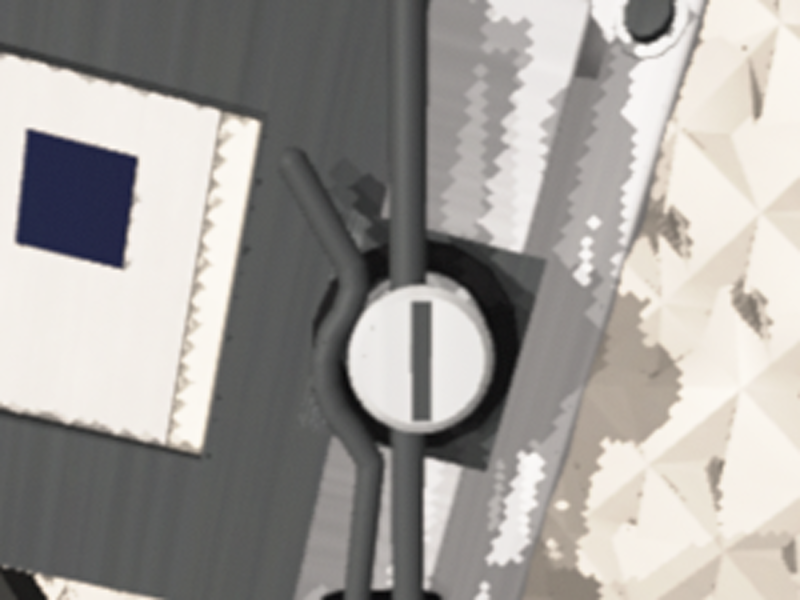

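The leg is through the stud. The bow's hollow sits round it, centred at about (345,360) against the stud at (420,357), so it has snapped home. I'll release and back off along the bed normal.

{"fn": "play_rows", "kwargs": {"motion": [[0,0,0,0,0,0,0.2],[0,0,0,0,0,0,0.2],[0,0,0,0,0,0,0.2],[0,0,0,0,0,0,0.2],[0,0,0,0,0,0,0.2]]}}

```text
clock: 19.35
position: [0.539, 0.4525, 0.0657]
tool_rot: [-2.633, -0.131, -2.395]
force: [0.5, 0.6, -0.1]
grip_width: 0.0509
finger_force: 0.0
```

{"fn": "play_rows", "kwargs": {"motion": [[0,0,-1,0,0,0,0.2],[0,0,-3,0,0,0,0.2],[0,0,-6,0,0,0,0.2],[0,0,-10,0,0,0,0.2],[0,0,-10,0,0,0,0.2]]}}

```text
clock: 19.85
position: [0.5134, 0.5006, 0.1574]
tool_rot: [-2.637, -0.125, -2.392]
force: [-0.2, 0.4, 0.0]
grip_width: 0.0512
finger_force: 0.0
```

```bash
python3 - <<'E'
from ins import *
np.set_printoptions(precision=4,suppress=True)
p0=cv2.imread("pics/w6.png")
c=viewer.camera_info("wrist");p,d=viewer.grab_frame("wrist");cv2.imwrite("pics/w7.png",p[...,::-1])
P=cloud(c,d);g=p.max(2);
uv=proj(c,np.array([S2+.0142*n,S2+(.062)*axis(TH)[1]+.009*n]));print(uv,observe()['force'])
# grip block: dark pixels in the right height band
s=P-S2;a=axis(TH)[1];A=s@a;Hh=s@n;Lt=s@axis(TH)[0][:,1]
m=(g<60)&(abs(Hh-.009)<.006)&(A>.02)&(A<.12)&(abs(Lt)<.04)
print("grip a range (expect .042-.082)",m.sum(),np.percentile(A[m],[2,98]),"lat",np.percentile(Lt[m],[2,98]))
E
```

```text
[[329.1777 112.7653]
 [329.3403 192.7893]] [-0.0943 -0.644  -0.3724]Traceback (most recent call last):
  File "<stdin>", line 10, in <module>
    return _quantile_unchecked(
        a, q, axis, out, overwrite_input, method, keepdims, weights)
    return _ureduce(a,
                    func=_quantile_ureduce_func,
    ...<5 lines>...
                    overwrite_input=overwrite_input,
                    method=method)
    r = func(a, **kwargs)
    result = _quantile(arr,
                       quantiles=q,
    ...<2 lines>...
                       out=out,
                       weights=wgt)
    slices_having_nans = np.isnan(arr[-1, ...])
                                  ~~~^^^^^^^^^
IndexError: index -1 is out of bounds for axis 0 with size 0
```

```bash
python3 - <<'E'
from ins import *
np.set_printoptions(precision=4,suppress=True)
c=viewer.camera_info("wrist");p,d=viewer.grab_frame("wrist")
P=cloud(c,d);g=p.max(2);s=P-S2;Q,a=axis(TH);A=s@a;Hh=s@n;Lt=s@Q[:,1]
m=(g<50)&(Hh>-.03)&(Hh<.03)&(A>.03)&(A<.12)&(abs(Lt)<.04);m=cv2.morphologyEx(np.uint8(m),cv2.MORPH_OPEN,np.ones((5,5)))>0
print(m.sum(),np.percentile(A[m],[2,50,98]),"h",np.percentile(Hh[m],[5,50,95]),"lat",np.percentile(Lt[m],[2,98]))
for k in(-.05,-.04,-.03,-.02,.02,.03,.035):
    x,y=np.int32(proj(c,S2+k*a).round());q=Hh[y-2:y+3,x-5:x+6];print(k,x,y,"max h along leg",np.round(np.percentile(q,90),4))
E
```

```text
1168 [0.0453 0.0615 0.0815] h [-0.0098 -0.0057 -0.0024] lat [-0.0103  0.0132]
-0.05 329 40 max h along leg -0.0142
-0.04 329 56 max h along leg 0.011
-0.03 329 71 max h along leg 0.0099
-0.02 329 85 max h along leg 0.0084
0.02 330 140 max h along leg -0.0009
0.03 330 153 max h along leg -0.0029
0.035 330 159 max h along leg -0.0044
```

```bash
python3 -c "
from workcell import bot
print(bot.job_done())"
```

```text
the job is handed in; nothing more can be done
None
```

The mask is down over the stud, the cotter's leg is through the hole with the bow snapped closed, the cotter is let go and the job is handed in; it sagged about 12° in the hole after release, but its seat point measured about 1–2 mm from the hole's centre (no verdict was returned).

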